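# Moisture check of a plaster drape mould

## Robot

A 6-joint arm with a two-finger parallel gripper is mounted at the origin on the work surface. World frame = base frame: x ahead of the robot, y to its left, z up, the work surface at z = 0. Lengths are in m, angles in rad, forces in N, time in s.
With the tool pointing down it reaches from about 0.275 to 0.975 m from the base axis. Payload 8.4 kg.
Tool frame: the origin (TCP) lies on the centre line of the jaws, within the pads' length; the fingertips stand 8 mm ahead of it and the grasp point (between the pads) lies 11 mm behind it; z points along the fingers, y is the direction in which the jaws open and shut (so a half turn about z gives the same grasp; the last joint's range is limited). The gripper opens to 92 mm and grips with 3 to 60 N. Pads are 20 mm wide; open, the fingers measure 128 mm over their backs; the gripper's body (75 mm by 189 mm) begins 69 mm behind the grasp point.
Start: joints at [-1.277, 0.353, 1.633, -0, 1.155, -0.002], TCP at [0.182, -0.598, 0.223] pointing down, gripper open.
Joint ranges: [-2.63, 2.63], [-0.92, 2.1], [0.06, 2.66], [-1.3, 4.44], [0, 2.69], [-3.02, 3.02]. Speed limits (rad/s): [2.22, 2.22, 2.79, 3.14, 3.14, 3.14].

## Interface

Orientations are given as a unit quaternion [x, y, z, w].
In Python, from station import robot gives the robot as it stands.
- The arm moves only by the tool arm_command, never from a script. Its argument "motion" is text: rows parted by semicolons, each of 4 numbers parted by spaces: the shift along the tool's x, y, z in units of 25 mm (1.0 is 25 mm), then the turn about the tool's z in rad. In form: x y z roll; .... A call has 1 to 20 rows; each row shifts and turns the pose as measured when the row begins, along the tool's axes as they then stand; what a row does not reach is not made up. A row lasts 1/10 s, in which the tool goes at most 50 mm and 8.59 degrees, less where a joint would pass 70% of its speed; a pose out of reach is approached as far as the arm can. A call is refused whole if a number of a shift passes 1 or a number of a turn 0.15, either way. A call with a gripper value outside its range is refused whole. "claw" is the closure in counts, from 0 (fully open) to 255 (shut), set as the call begins (left out, the last holds). The fingers move at their own pace and stop on an object; the grip force is fixed at half the most. Time passes only in rows, so rows that do not move let the fingers close. It gives the time, the measured TCP pose, the force and the opening at its end, in the units of the state.
- robot.state(): the state, without advancing time (a new reading comes with each control period).
- robot.snapshot(name): name is "scene" or "top"; returns the picture (480x640x3 uint8, red, green, blue); there is no depth.
- robot.calibration(name): a dict with "fx", "fy", "cx", "cy" (pixels), "k1" (the pictures are not rectified: a ray, as slopes to the right and down, at radius r is drawn at 1 + k1 r^2 times it, then the intrinsics apply), "world_to_cam" (4x4, takes a point from world to camera coordinates). Camera axes: x right, y down, z forward; pixel columns grow to the right and rows downward; lengths in m; the calibration is good to about 2 mm. A picture is of the moment at which its call begins. calibration takes no time and is no camera call.
- robot.finish_job(): hands the job in, once; it reports no verdict.
The state is a dict: "time_s": time; "joint_positions": joint angles; "joint_velocities": joint speeds; "joint_efforts": joint torques, N m; "ee_pos": TCP position; "eef_rot": TCP orientation; "contact_force": force on the tool from outside, world axes, zero at the start; "ft_torque": the same for the moment, N m; "opening": finger opening in m.
Only numpy, scipy, OpenCV 4.12 (cv2) and the standard library are available. Lean on these libraries where they do the work, as an engineer would, in place of code of your own. Each camera call takes 0.05 s, during which the arm holds its last target. There are 200 camera calls.

## Task

Check whether the square plaster mould is dry: lift the ball-tipped moisture meter out of its wooden stand, prove it first by holding it upright for a good second with its sprung ball pressed lightly on the brass disc of the check block, then set the ball on the middle of the blue pencil ring on the mould's sloping side, with the meter square to that slope. Press lightly both times, so that the sprung ball goes only about half-way in and not to its stop. Finish while still holding the meter still on the ring for the reading, and do not shift the mould or disturb the mug, the jar and the little bell around it.

Things in the scene. Friction and masses are not known exactly. Their poses are not given: they have to be found in the camera images.
- meter: orange moisture meter upright in the stand, about 165 g; casing 26 (x) x 46 (y) x 96 mm tall (z), screen on +x; origin under the middle of the casing's lower end, z from the ball end to the top. Below it a collar 18 mm in diameter, 20 mm long, then the sprung ball. Its lowest 20 mm sit in the stand's socket with 2 mm play all round; lift it straight up 80 mm to come clear
- meter_grip (a point): point on the meter's axis 68 mm above its origin (28 mm below the casing's top, 122 mm above the ball's lowest point when out), with the meter's axes; the rubber-ribbed sides to pinch are 46 mm apart along its y
- probe_tip (a point): lowest point of the meter's steel ball (18 mm in diameter, on a rod), on the meter's axis 54 mm below its origin when the ball is out, with the meter's axes; it moves with the ball
- probe (a joint): how far the sprung ball is pushed in towards the casing, m: 0 fully out, 0.012 at its stop; the spring gives about 0.9 N at 0 and 4.5 N at the stop (300 N/m)
- stand: fixed wooden stand, foot 80 x 100 x 10 mm, upright socket box 46 (x) x 66 (y) x 90 mm tall; origin under the middle of the foot; the meter's shoulders rest 70 mm above the bench and its axis passes through the origin's vertical
- check_block: fixed grey plastic check block 90 x 90 mm, 22 mm tall, origin under its middle
- disc (a point): centre of the brass disc, 28 mm in diameter, flush in the middle of the check block's top face, z up
- mould: loose solid white plaster drape mould, about 0.9 kg, 170 x 170 mm at the base, 35 mm tall: a 14 mm upright rim, then four flat flanks rising at 25 degrees to an 80 x 80 mm level top; origin under its middle; the flank with the blue ring looks to its -x
- spot (a point): middle of the blue pencil ring (24 mm outside diameter, line 3 mm, with a 4 mm dot in its middle) on the mould's marked flank, 62.5 mm from the mould's middle along its -x and 24.5 mm above the bench; z points straight out of the sloping plaster, 25 degrees from vertical
- mug: bisque mug 80 mm in diameter, 88 mm tall, loose, to be left alone; origin under its middle
- glaze_jar: white jar with a blue cap, 68 mm in diameter, 85 mm tall, loose, to be left alone; origin under its middle
- bell: little off-white clay bell, 40 mm in diameter, 53 mm tall, loose, to be left alone; origin under its middle
Things that resemble listed ones, but are neither listed nor needed, are in the scene too. What is meant by the meter is not green, and is the smaller of those in its own colour. Of the things that look like the check_block, take the one that is farthest to the robot's left at the start.

How it is judged:
By the outcome, as a careful person would: the job done as asked, in the order asked, and still so for the second after the job is handed in, while the arm keeps its last pose, push and grip.
It also fails if it takes over 50 s, if anything falls off the work surface, if the arm or the gripper's body presses on something with over 40 N, if the wrist force passes 120 N, or if a joint passes its speed limit or range.

## Working session

There is one attempt and no reset: what is moved stays moved. The work goes in short steps, Python scripts to look and compute and a tool call to move; the robot and the scene stay as the last step left them, time stands still between calls to the robot, and variables do not carry over. Pictures are saved under pics/ and viewed, about 8 in all and at most 12, crops included, and the job is handed in when it is done.

Besides the shell and the picture viewer there is one more tool, called after "Emit:" by a JSON object that holds its "fn" and its "kwargs". arm_command: Moves the arm, as the interface text tells. Its arguments: {"type":"object","properties":{"motion":{"type":"string"},"claw":{"type":"number"}},"required":["motion"]}

```bash
mkdir -p pics; ls; python3 - <<'E'
from station import robot
import cv2,numpy as np
for n in("scene","top"):
    im=robot.snapshot(n); cv2.imwrite(f"pics/{n}0.png",im[:,:,::-1])
    c=robot.calibration(n); print(n,{k:np.round(v,4).tolist() for k,v in c.items()})
print(robot.state())
E
```

```text
pics
scene {'fx': 499.0992, 'fy': 499.0992, 'cx': 321.4524, 'cy': 239.4263, 'k1': -0.0895, 'world_to_cam': [[0.5323, 0.8464, 0.0145, -0.2823], [0.5571, -0.3373, -0.7589, -0.2225], [-0.6374, 0.412, -0.6511, 1.5137], [0.0, 0.0, 0.0, 1.0]]}
top {'fx': 541.0353, 'fy': 541.0353, 'cx': 309.0851, 'cy': 236.6447, 'k1': -0.0657, 'world_to_cam': [[-0.0191, -0.9993, -0.0334, 0.0055], [-0.9886, 0.0239, -0.1485, 0.5891], [0.1492, 0.0302, -0.9883, 1.12], [0.0, 0.0, 0.0, 1.0]]}
{'time_s': 0.1, 'joint_positions': array([-1.27734886e+00,  3.53583303e-01,  1.63404030e+00,  8.45833737e-06,
        1.15518527e+00, -2.41849637e-03]), 'joint_velocities': array([ 0.00083392, -0.00249365, -0.00202782,  0.00029223, -0.00146021,
       -0.00042679]), 'joint_efforts': array([ 9.65738436e-04, -5.94903767e+01, -3.34929085e+01,  7.00107962e-02,
        1.83922774e-02, -3.51182780e-05]), 'ee_pos': array([ 0.18209976, -0.59744271,  0.22194432]), 'eef_rot': array([ 9.89077926e-01,  1.47392286e-01, -8.43496880e-05, -6.02244361e-04]), 'contact_force': array([ 0.87669635, -0.0332872 , -0.45010411]), 'ft_torque': array([ 0.00665685, -0.00078974,  0.03472787]), 'opening': 0.09200640203965259}
```

View pics/scene0.png

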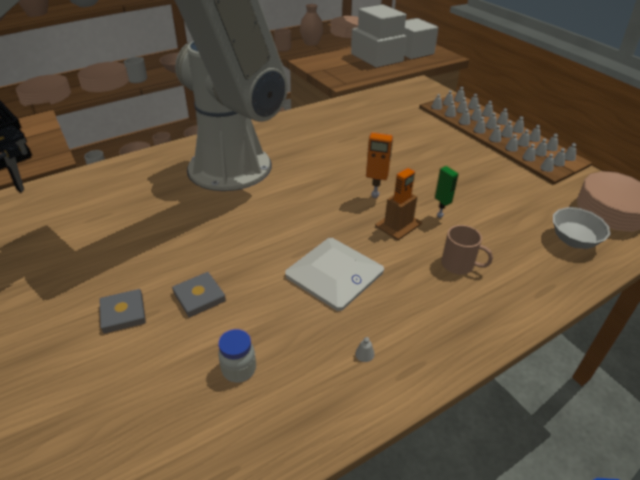

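View pics/top0.png

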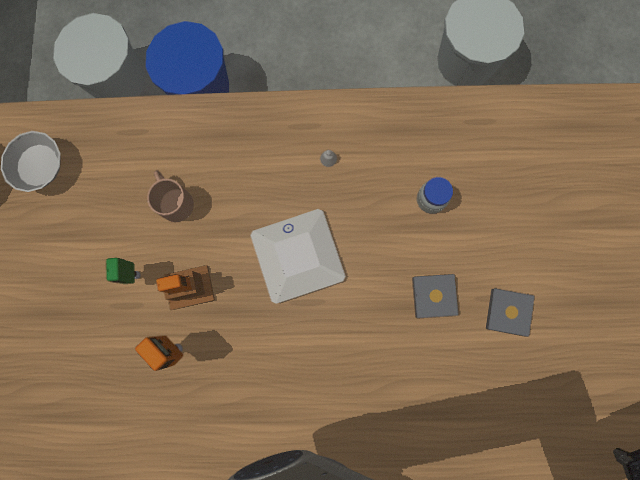

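The scene and top pictures show these candidates.
- **Orange meters:** the one in the stand is at scene (404,185) / top (172,283). A larger one stands free at (379,158) / (157,352). The green one at (446,188) is ruled out. I choose the one in the stand.
- **Check blocks:** they are at top (436,296) and (511,312). The robot's left is image left, so I take (436,296), which is (199,293) in scene.

Next is one close composite crop to check the choice.

```bash
python3 - <<'E'
import cv2,numpy as np
t=cv2.imread("pics/top0.png");s=cv2.imread("pics/scene0.png")
def crop(im,x,y,w,h):return cv2.resize(im[y:y+h,x:x+w],(400,300),interpolation=cv2.INTER_CUBIC)
a=np.vstack([np.hstack([crop(t,140,250,100,75),crop(s,350,160,100,75)]),np.hstack([crop(t,240,200,120,90),crop(t,400,260,80,60)])])
cv2.imwrite("pics/c1.png",a)
E
cat > h.py <<'E'
import numpy as np,cv2
from station import robot
def proj(n,P):
    c=robot.calibration(n);P=np.atleast_2d(P);W=np.array(c["world_to_cam"])
    q=P@W[:3,:3].T+W[:3,3];s=q[:,:2]/q[:,2:];s=s*(1+c["k1"]*(s**2).sum(1,keepdims=True))
    return s*[c["fx"],c["fy"]]+[c["cx"],c["cy"]]
def ray(n,uv):
    c=robot.calibration(n);W=np.array(c["world_to_cam"])
    d=(np.array(uv,float)-[c["cx"],c["cy"]])/[c["fx"],c["fy"]];s=d.copy()
    for _ in range(20): s=d/(1+c["k1"]*(s@s))
    R=W[:3,:3];return -R.T@W[:3,3],R.T@np.r_[s,1]
def at(n,uv,z):
    o,d=ray(n,uv);return o+d*(z-o[2])/d[2]
E
```

```text
(no output)
```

View pics/c1.png

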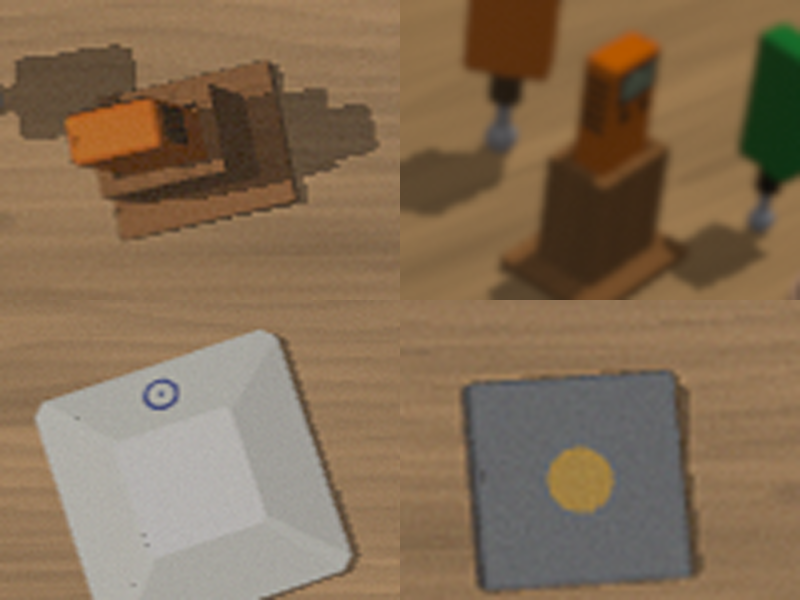

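The crop confirms the choice: the small orange meter sits in the stand, and its screen faces roughly +x with the ribs towards -y. In the top picture the ring is at about (288.3,228.5), and the disc of the left block is at about (436,296).

```bash
python3 - <<'E'
from h import *
from scipy.optimize import least_squares
t=lambda l,o,s:np.array([[o[0]+s*x,o[1]+s*y] for x,y in l])
def pose(p,L):
    c,s=np.cos(p[2]),np.sin(p[2]);L=np.array(L,float)
    return np.c_[p[0]+c*L[:,0]-s*L[:,1],p[1]+s*L[:,0]+c*L[:,1],L[:,2]]
def fit(L,ob,p0,n="top"):
    r=least_squares(lambda p:np.concatenate([(proj(n,pose(p,L))-o).ravel() for n,o in ob.items()]),p0);print(np.round(r.x,4),"rms",np.sqrt(2*r.cost/len(r.fun)));return r.x
H=.166
# meter top: left-up(+y,+x), right-up(-y,+x), right-down(-y,-x), left-down(+y,-x)
M=[[.013,.023,H],[.013,-.023,H],[-.013,-.023,H],[-.013,.023,H]]
print("meter");fit(M,{"top":t([(66,117),(153,98),(160,147),(80,166)],(140,250),.25)},[.5,.25,.2])
# stand foot: right-up(-y,+x), right-down, left-down
print("stand");fit([[.04,-.05,.01],[-.04,-.05,.01],[-.04,.05,.01]],{"top":t([(270,62),(298,200),(121,240)],(140,250),.25)},[.5,.25,.2])
print("mould top+base (mould x -> world -x)")
L=[[-.0625,0,.0245],[-.04,-.04,.035],[-.04,.04,.035],[.04,.04,.035]]
print([at("top",(240+161*.3,200+95*.3),.0245),at("top",(436,296),.022)])
fit(L,{"top":t([(161,95),(118,140),(231,106),(267,221)],(240,200),.3)},[.6,0,3.4])
print("block");fit([[.045,.045,.022],[.045,-.045,.022],[-.045,-.045,.022],[-.045,.045,.022]],{"top":t([(66,86),(275,72),(292,277),(84,290)],(400,260),.2)},[.5,-.2,0])
for n,uv in dict(big=(157,352),green=(120,270)).items():print(n,at("top",uv,.18))
for n,uv,z in(("mug",(166,197),.088),("jar",(438,191),.085),("bell",(328,157),.04)):print(n,at("top",uv,z))
E
```

```text
meter
[0.487  0.2611 0.2073] rms 0.9214350678075195
stand
[0.4871 0.2614 0.1979] rms 0.27824783479097637
mould top+base (mould x -> world -x)
[array([0.61125833, 0.03863724, 0.0245    ]), array([ 0.45683233, -0.27708232,  0.022     ])]
[0.5522 0.0194 3.4237] rms 0.5924640935711619
block
[ 0.4565 -0.2768  0.0377] rms 0.3887453726988675
big [0.35726229 0.27734956 0.18      ]
green [0.51265109 0.35266973 0.18      ]
mug [0.67489174 0.29353471 0.088     ]
jar [ 0.6730364  -0.28036001  0.085     ]
bell [ 0.76658977 -0.05234829  0.04      ]
```

```bash
cat >> h.py <<'E'
from scipy.spatial.transform import Rotation as Ro
def go(target,az=None):
    s=robot.state();R=Ro.from_quat(s["eef_rot"]).as_matrix()
    d=R.T@(np.array(target)-s["ee_pos"])/.025
    a=np.arctan2(R[1,0],R[0,0]);tilt=np.degrees(np.arccos(-R[2,2]))
    print("t",s["time_s"],"pos",s["ee_pos"].round(4),"xaz",round(a,4),"toolz",R[:,2].round(4),"tilt",round(tilt,2),"F",s["contact_force"].round(2),"T",s["ft_torque"].round(3),"open",round(s["opening"],4))
    print("units",d.round(2),"roll",None if az is None else round(-(az-a),4))
    return d
E
python3 - <<'E'
from h import *
go([.48,.26,.30],.2); print(Ro.from_quat(robot.state()["eef_rot"]).as_matrix().round(3))
# decoy heights: ball bottoms / tops
for n,tb,st,sb in(("green",(140,274),(447,168),(440,216)),("big",(181,348),(380,135),(375,196))):
    b=at("top",tb,.009);print(n,"ball",b,"scene ball",at("scene",sb,0.0))
    o,d=ray("scene",st);
    print("top height if over ball",[ (z,at("scene",st,z)[:2].round(3)) for z in(.14,.16,.18,.2,.22)])
E
```

```text
t 0.1 pos [ 0.1821 -0.5974  0.2219] xaz 0.2959 toolz [-3.0e-04  1.2e-03 -1.0e+00] tilt 0.07 F [ 0.88 -0.03 -0.45] T [ 0.007 -0.001  0.035] open 0.092
units [ 21.4  -29.34  -3.09] roll 0.0959
[[ 0.957  0.292 -0.   ]
 [ 0.292 -0.957  0.001]
 [ 0.    -0.001 -1.   ]]
green ball [0.51919544 0.37306709 0.009     ] scene ball [0.51927017 0.38544968 0.        ]
top height if over ball [(0.14, array([0.502, 0.395])), (0.16, array([0.523, 0.37 ])), (0.18, array([0.545, 0.344])), (0.2, array([0.567, 0.319])), (0.22, array([0.588, 0.294]))]
big ball [0.35554856 0.27799014 0.009     ] scene ball [0.3545201  0.28923971 0.        ]
top height if over ball [(0.14, array([0.278, 0.35 ])), (0.16, array([0.306, 0.326])), (0.18, array([0.334, 0.303])), (0.2, array([0.362, 0.279])), (0.22, array([0.391, 0.255]))]
```

Emit:
{"fn": "arm_command", "kwargs": {"motion": "0.6 -1 -0.6 0; 0.6 -1 -0.6 0; 0.6 -1 -0.6 0; 0.6 -1 -0.6 0; 0.6 -1 -0.6 0; 0.6 -1 -0.6 0; 0.6 -1 0 0; 0.6 -1 0 0; 0.6 -1 0 0; 0.6 -1 0 0"}}

```text
time_s: 1.1
ee_pos: [0.2531, -0.3052, 0.3124]
eef_rot: [0.989, 0.145, -0.001, -0.004]
contact_force: [0.2, 0.6, 0.7]
opening: 0.0916
```

Emit:
{"fn": "arm_command", "kwargs": {"motion": "0.62 -1 0 0.02; 0.62 -1 0 0.02; 0.62 -1 0 0.02; 0.62 -1 0 0.02; 0.62 -1 0 0.02; 0.62 -1 0 0; 0.62 -1 0 0; 0.62 -1 0 0; 0.62 -1 0 0; 0.62 -1 0 0; 0.62 -1 0 0; 0.62 -1 0 0; 0.62 -1 0 0; 0.62 -1 0 0; 0.62 -1 0 0"}}

```text
time_s: 2.6
ee_pos: [0.4029, 0.1286, 0.3133]
eef_rot: [0.996, 0.093, -0.001, -0.004]
contact_force: [0.1, -0.8, 0.6]
opening: 0.0919
```

```bash
python3 -c "
from h import *
go([.487,.2612,.25],.2)"
```

```text
t 2.6 pos [0.4029 0.1286 0.3133] xaz 0.1859 toolz [-0.0027  0.0069 -1.    ] tilt 0.42 F [ 0.08 -0.79  0.62] T [ 0.002 -0.014 -0.039] open 0.0919
units [ 4.29 -4.57  2.56] roll -0.0141
```

Emit:
{"fn": "arm_command", "kwargs": {"motion": "0.85 -0.9 0.4 -0.014; 0.85 -0.9 0.4 0; 0.85 -0.9 0.4 0; 0.85 -0.9 0.4 0; 0.8 -0.9 0.4 0; 0.1 -0.1 0.1 0; 0 0 0 0"}}

```text
time_s: 3.3
ee_pos: [0.4874, 0.2717, 0.2573]
eef_rot: [0.995, 0.102, -0.002, -0.003]
contact_force: [0.4, -0.1, 0.1]
opening: 0.0918
```

```bash
python3 - <<'E'
from h import *
go([.487,.2612,.25],.2)
t=robot.snapshot("top")[:,:,::-1];s=robot.snapshot("scene")[:,:,::-1]
a=np.hstack([cv2.resize(t[220:340,100:260],(400,300)),cv2.resize(s[110:245,320:500],(400,300))])
cv2.imwrite("pics/c2.png",a)
go([.487,.2612,.25],.2)
E
```

```text
t 3.3 pos [0.4874 0.2717 0.2573] xaz 0.2049 toolz [-0.0049  0.0054 -1.    ] tilt 0.42 F [ 0.4  -0.12  0.14] T [-0.013  0.03  -0.009] open 0.0918
units [-0.1   0.41  0.29] roll 0.0049
t 3.4 pos [0.4873 0.271  0.2581] xaz 0.204 toolz [-0.004   0.0059 -1.    ] tilt 0.41 F [-0.7  -0.26 -0.26] T [-0.032 -0.077 -0.013] open 0.0918
units [-0.09  0.39  0.32] roll 0.004
```

View pics/c2.png

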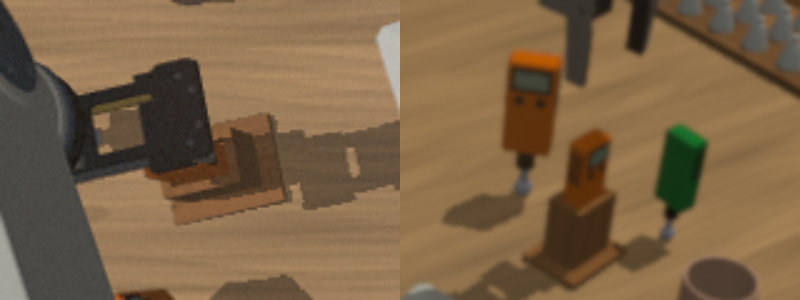

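The picture shows the open fingers above the stand's meter, 10 mm too far along +y. I correct that and descend.

Emit:
{"fn": "arm_command", "kwargs": {"motion": "-0.09 0.4 0.2 0.004; 0 0 0.7 0; 0 0 0.8 0; 0 0 0.8 0; 0 0 0.8 0; 0 0 0.7 0; 0 0 0 0"}}

```text
time_s: 4.1
ee_pos: [0.4856, 0.2513, 0.1588]
eef_rot: [0.995, 0.097, 0.001, -0.003]
contact_force: [-0.5, 0.2, 0.6]
opening: 0.0919
```

```bash
python3 -c "
from h import *
go([.487,.2612,.127],.2)"
```

```text
t 4.1 pos [0.4856 0.2513 0.1588] xaz 0.1935 toolz [ 0.002   0.0068 -1.    ] tilt 0.41 F [-0.54  0.21  0.58] T [-0.043  0.022  0.02 ] open 0.0919
units [ 0.13 -0.37  1.28] roll -0.0065
```

Emit:
{"fn": "arm_command", "kwargs": {"motion": "0.1 -0.25 0 0; 0 0 0 0; 0 0 0.4 0; 0 0 0.4 0; 0 0 0.4 0; 0 0 0 0"}}

```text
time_s: 4.7
ee_pos: [0.4885, 0.2577, 0.1304]
eef_rot: [0.995, 0.096, 0.004, -0.004]
contact_force: [-0.6, 0.1, 0.4]
opening: 0.0919
```

```bash
python3 -c "
from h import *
go([.487,.2612,.127],.2)"
```

```text
t 4.7 pos [0.4885 0.2577 0.1304] xaz 0.1919 toolz [ 0.0068  0.009  -0.9999] tilt 0.65 F [-0.64  0.1   0.39] T [ 0.024  0.034 -0.029] open 0.0919
units [-0.03 -0.15  0.13] roll -0.0081
```

Emit:
{"fn": "arm_command", "kwargs": {"motion": "-0.03 -0.12 0.13 -0.008; 0 0 0 0"}}

```text
time_s: 4.9
ee_pos: [0.4869, 0.2606, 0.1263]
eef_rot: [0.995, 0.1, 0.003, -0.004]
contact_force: [1.0, 0.3, -0.4]
opening: 0.0916
```

```bash
python3 -c "
from h import *
go([.487,.2612,.127],.2)"
```

```text
t 4.9 pos [0.4869 0.2606 0.1263] xaz 0.2006 toolz [ 0.0059  0.0085 -0.9999] tilt 0.59 F [ 0.99  0.27 -0.38] T [-0.011  0.021  0.013] open 0.0916
units [ 0.01 -0.02 -0.03] roll 0.0006
```

Emit:
{"fn": "arm_command", "kwargs": {"motion": "0 0 0 0; 0 0 0 0; 0 0 0 0; 0 0 0 0; 0 0 0 0; 0 0 0 0", "claw": 255}}

```text
time_s: 5.5
ee_pos: [0.4874, 0.261, 0.1271]
eef_rot: [0.995, 0.1, 0.004, -0.004]
contact_force: [0.6, -0.4, -0.3]
opening: 0.046
```

```bash
python3 -c "
from h import *
go([.487,.2612,.127],.2)"
```

```text
t 5.5 pos [0.4874 0.261  0.1271] xaz 0.201 toolz [ 0.0072  0.0091 -0.9999] tilt 0.66 F [ 0.61 -0.4  -0.27] T [-0.183 -0.069 -0.012] open 0.046
units [-0.01 -0.01  0.  ] roll 0.001
```

Gripped, with the opening at 46 mm. Lifting straight up.

Emit:
{"fn": "arm_command", "kwargs": {"motion": "0 0 -0.3 0; 0 0 -0.6 0; 0 0 -0.6 0; 0 0 -0.6 0; 0 0 -0.6 0; 0 0 -0.6 0; 0 0 -0.6 0; 0 0 -0.4 0; 0 0 0 0"}}

```text
time_s: 6.4
ee_pos: [0.4851, 0.2592, 0.2408]
eef_rot: [0.995, 0.1, 0.003, -0.004]
contact_force: [0.1, -0.2, -2.5]
opening: 0.0458
```

```bash
python3 -c "
from h import *
go([.4568,-.277,.26],.2)"
```

```text
t 6.4 pos [0.4851 0.2592 0.2408] xaz 0.2007 toolz [ 0.0045  0.0079 -1.    ] tilt 0.52 F [ 0.13 -0.18 -2.5 ] T [ 0.022 -0.     0.029] open 0.0458
units [-5.38 20.78 -0.94] roll 0.0007
```

Emit:
{"fn": "arm_command", "kwargs": {"motion": "-0.25 0.9 0 0; -0.26 1 0 0; -0.26 1 0 0; -0.26 1 0 0; -0.26 1 0 0; -0.26 1 0 0; -0.26 1 0 0; -0.26 1 0 0; -0.26 1 0 0; -0.26 1 0 0; -0.26 1 0 0; -0.26 1 0 0; -0.26 1 0 0; -0.26 1 0 0; -0.26 1 0 0; -0.26 1 0 0; -0.2 0.6 0 0; 0 0 0 0"}}

```text
time_s: 8.2
ee_pos: [0.4528, -0.1827, 0.2264]
eef_rot: [0.995, 0.101, -0.004, -0.005]
contact_force: [0.3, 0.8, -1.8]
opening: 0.0458
```

```bash
python3 -c "
from h import *
go([.4568,-.277,.16],.2)"
```

```text
t 8.2 pos [ 0.4528 -0.1827  0.2264] xaz 0.2029 toolz [-0.0099  0.0089 -0.9999] tilt 0.76 F [ 0.29  0.8  -1.79] T [0.046 0.027 0.012] open 0.0458
units [-0.58  3.76  2.62] roll 0.0029
```

Emit:
{"fn": "arm_command", "kwargs": {"motion": "-0.14 0.8 0 0; -0.14 0.9 0.3 0; -0.14 0.9 0.5 0; -0.1 0.6 0.7 0; 0 0.1 0.6 0; 0 0 0 0"}}

```text
time_s: 8.8
ee_pos: [0.4557, -0.2641, 0.169]
eef_rot: [0.995, 0.101, -0.005, -0.007]
contact_force: [-0.2, 0.6, -2.2]
opening: 0.0458
```

```bash
python3 - <<'E'
from h import *
go([.4568,-.277,.16],.2)
t=robot.snapshot("top")[:,:,::-1];s=robot.snapshot("scene")[:,:,::-1]
a=np.hstack([cv2.resize(t[230:350,370:530],(400,300)),cv2.resize(s[210:330,120:280],(400,300),interpolation=cv2.INTER_CUBIC)])
cv2.imwrite("pics/c3.png",a); cv2.imwrite("pics/s3.png",s)
st=robot.state();R=Ro.from_quat(st["eef_rot"]).as_matrix()
tip=st["ee_pos"]+R@[0,0,.111];print("tip",tip,"scene px",proj("scene",tip),"disc",proj("scene",[.4568,-.277,.022]))
E
```

```text
t 8.8 pos [ 0.4557 -0.2641  0.169 ] xaz 0.2028 toolz [-0.0119  0.0123 -0.9999] tilt 0.98 F [-0.18  0.58 -2.19] T [-0.011  0.002  0.027] open 0.0458
units [-0.06  0.52  0.36] roll 0.0028
tip [ 0.45565367 -0.26310392  0.0599224 ] scene px [[200.77402964 273.82660625]] disc [[197.57112011 288.68562452]]
```

View pics/c3.png

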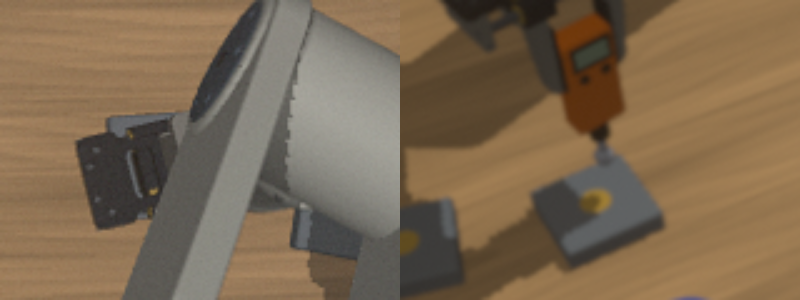

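The picture shows the ball over the check block at scene (201.6,275), against a predicted (200.8,273.8). It still needs 13 mm along tool y.

Emit:
{"fn": "arm_command", "kwargs": {"motion": "-0.05 0.45 0 0; 0 0 0 0; 0 0 0.4 0; 0 0 0.4 0; 0 0 0.35 0; 0 0 0 0"}}

```text
time_s: 9.5
ee_pos: [0.4591, -0.2753, 0.1422]
eef_rot: [0.995, 0.102, -0.003, -0.005]
contact_force: [-0.0, 0.5, -1.3]
opening: 0.046
```

```bash
python3 - <<'E'
from h import *
go([.4568,-.277,.127],.2)
E
```

```text
t 9.5 pos [ 0.4591 -0.2753  0.1422] xaz 0.2051 toolz [-0.0062  0.0091 -0.9999] tilt 0.63 F [-0.01  0.54 -1.31] T [ 0.038  0.008 -0.028] open 0.046
units [-0.1   0.06  0.61] roll 0.0051
```

Emit:
{"fn": "arm_command", "kwargs": {"motion": "-0.08 0.04 0.2 0; 0 0 0.15 0; 0 0 0.12 0; 0 0 0.1 0; 0 0 0 0"}}

```text
time_s: 10.0
ee_pos: [0.4572, -0.2765, 0.1268]
eef_rot: [0.995, 0.102, -0.003, -0.005]
contact_force: [-1.1, 0.4, 0.5]
opening: 0.046
```

```bash
python3 - <<'E'
from h import *
go([.4568,-.277,.127],.2)
E
```

```text
t 10.0 pos [ 0.4572 -0.2765  0.1268] xaz 0.2052 toolz [-0.0064  0.0094 -0.9999] tilt 0.65 F [-1.05  0.41  0.51] T [0.157 0.157 0.055] open 0.046
units [-0.02  0.01 -0.01] roll 0.0052
```

Contact made: the z force has risen by about 2.3 N, so the ball is in by about 5 mm. I hold here with camera calls, which keep the last target.

```bash
python3 - <<'E'
from h import *
F=[];Z=[]
for i in range(28):
    im=robot.snapshot("scene");s=robot.state();F.append(s["contact_force"]);Z.append(s["ee_pos"])
F=np.array(F);Z=np.array(Z)
print(F.mean(0),F.std(0),Z.mean(0),Z.std(0));go([.4568,-.277,.127],.2)
cv2.imwrite("pics/c4.png",cv2.resize(im[210:330,120:280,::-1],(800,600),interpolation=cv2.INTER_CUBIC))
E
```

```text
[-0.54116412  0.55595169  1.29373103] [0.46671271 0.53183449 0.49262264] [ 0.4572038  -0.27654134  0.12699566] [2.11809413e-05 1.59552340e-05 7.81728979e-05]
t 11.4 pos [ 0.4572 -0.2765  0.1269] xaz 0.2053 toolz [-0.0064  0.0093 -0.9999] tilt 0.65 F [-0.9   0.57  1.06] T [0.118 0.192 0.006] open 0.0459
units [-0.02  0.02 -0.  ] roll 0.0053
```

View pics/c4.png

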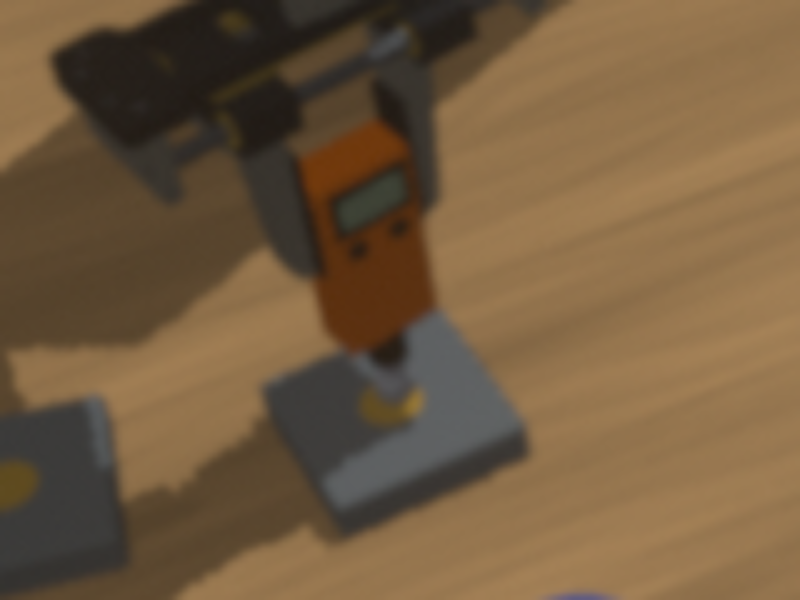

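The picture shows the meter upright with its ball on the brass disc at about crop (400,400). Held for 1.5 s at a 2.9 N mean, so the ball is roughly half-way in. 

The interface has no tilt command, so I will see how the arm behaves at its inner reach limit, where commanding further inwards may tip the tool towards the base.

Emit:
{"fn": "arm_command", "kwargs": {"motion": "0 0 -0.5 0; 0 0 -1 0; 0 0 -1 0; -0.1 -0.8 -1 -0.02; -0.1 -1 -0.8 -0.02; -0.1 -1 -0.6 -0.02; -0.1 -1 0 -0.015; -0.1 -1 0 0; -0.1 -1 0 0; -0.1 -1 0 0; -0.1 -1 0 0; -0.1 -1 0 0; -0.1 -1 0 0; -0.1 -1 0 0; -0.1 -1 0 0; -0.2 -0.8 0 0; 0 0 0 0"}}

```text
time_s: 13.1
ee_pos: [0.3362, 0.0257, 0.2682]
eef_rot: [0.99, 0.14, 0.003, -0.003]
contact_force: [0.6, -0.5, -2.0]
opening: 0.0461
```

```bash
python3 - <<'E'
from h import *
go([.29,.084,.25],.282);print(robot.state()["joint_positions"].round(3))
E
```

```text
t 13.1 pos [0.3362 0.0257 0.2682] xaz 0.2808 toolz [ 0.0061  0.0067 -1.    ] tilt 0.52 F [ 0.59 -0.49 -2.02] T [-0.026 -0.049  0.015] open 0.0461
units [-1.14 -2.75  0.73] roll -0.0012
[ 0.065 -0.186  2.126  0.007  1.196  1.353]
```

Emit:
{"fn": "arm_command", "kwargs": {"motion": "-0.4 -0.9 0 0; -0.4 -0.9 0 0; -0.4 -0.9 0 0; -0.8 0 0 0; -0.8 0 0 0; -0.8 0 0 0; -0.8 0 0 0; -0.8 0 0 0"}}

```text
time_s: 13.9
ee_pos: [0.1931, 0.0532, 0.2711]
eef_rot: [0.99, 0.141, 0.008, -0.002]
contact_force: [-0.9, -0.4, -1.4]
opening: 0.0459
```

```bash
python3 - <<'E'
from h import *
go([.264,.077,.25],.282);print(robot.state()["joint_positions"].round(3))
E
```

```text
t 13.9 pos [0.1931 0.0532 0.2711] xaz 0.2837 toolz [ 0.0146  0.0055 -0.9999] tilt 0.89 F [-0.88 -0.4  -1.43] T [-0.01   0.028 -0.015] open 0.0459
units [ 2.98 -0.12  0.89] roll 0.0017
[ 2.590e-01 -5.020e-01  2.302e+00  2.000e-03  1.325e+00  1.546e+00]
```

```bash
python3 - <<'E'
from h import *
from scipy.optimize import least_squares
D=[(.3536,1.634,.6245,.2219,0.),(-.186,2.126,.3372,.2682,.0077),(-.502,2.302,.2003,.2711,.0155)]
# p: a,L1,L2,c(incl shoulder), tool length folded; e elbow offset ignored
f=lambda p:np.ravel([(p[0]+p[1]*np.sin(a)+p[2]*np.sin(a+b)+.2*t-r,p[3]+p[1]*np.cos(a)+p[2]*np.cos(a+b)-z) for a,b,r,z,t in D])
s=least_squares(f,[0,.45,.4,.1]);p=s.x;print(p,f(p)*1e3)
for z in(.15,.2,.27,.35,.45,.55,.65):
    row=[]
    for r in(.05,.1,.15,.2,.25):
        q=least_squares(lambda q:[p[0]+p[1]*np.sin(q[0])+p[2]*np.sin(q.sum())-r,p[3]+p[1]*np.cos(q[0])+p[2]*np.cos(q.sum())-z],[-.4,2.3])
        row.append((r,q.x.round(2).tolist(),round(np.pi-q.x.sum(),2)) if q.cost<1e-8 else None)
    print(z,row)
E
```

```text
[ 0.00248272  0.55154321  0.47018196 -0.10496493] [-1.10181744  0.20712357  3.32493176 -0.81075655 -2.22311377  0.60363344]
0.15 [(0.05, [-0.83, 2.65], np.float64(1.32)), (0.1, [-0.65, 2.62], np.float64(1.17)), (0.15, [-0.5, 2.58], np.float64(1.06)), (0.2, [-0.36, 2.52], np.float64(0.98)), (0.25, [-0.24, 2.45], np.float64(0.93))]
0.2 [(0.05, [-0.86, 2.55], np.float64(1.46)), (0.1, [-0.71, 2.52], np.float64(1.33)), (0.15, [-0.56, 2.48], np.float64(1.22)), (0.2, [-0.43, 2.43], np.float64(1.14)), (0.25, [-0.31, 2.37], np.float64(1.08))]
0.27 [(0.05, [-0.87, 2.4], np.float64(1.61)), (0.1, [-0.74, 2.38], np.float64(1.5)), (0.15, [-0.61, 2.35], np.float64(1.41)), (0.2, [-0.49, 2.3], np.float64(1.33)), (0.25, [-0.37, 2.24], np.float64(1.27))]
0.35 [(0.05, [-0.85, 2.23], np.float64(1.76)), (0.1, [-0.74, 2.21], np.float64(1.67)), (0.15, [-0.62, 2.18], np.float64(1.59)), (0.2, [-0.52, 2.14], np.float64(1.52)), (0.25, [-0.41, 2.09], np.float64(1.46))]
0.45 [(0.05, [-0.79, 2.0], np.float64(1.93)), (0.1, [-0.7, 1.98], np.float64(1.86)), (0.15, [-0.6, 1.96], np.float64(1.79)), (0.2, [-0.51, 1.92], np.float64(1.73)), (0.25, [-0.41, 1.88], np.float64(1.68))]
0.55 [(0.05, [-0.71, 1.75], np.float64(2.1)), (0.1, [-0.63, 1.74], np.float64(2.03)), (0.15, [-0.54, 1.71], np.float64(1.97)), (0.2, [-0.46, 1.68], np.float64(1.92)), (0.25, [-0.37, 1.64], np.float64(1.88))]
0.65 [(0.05, [-0.6, 1.48], np.float64(2.27)), (0.1, [-0.53, 1.47], np.float64(2.21)), (0.15, [-0.46, 1.44], np.float64(2.16)), (0.2, [-0.38, 1.41], np.float64(2.11)), (0.25, [-0.3, 1.37], np.float64(2.08))]
```

There is no usable inner limit: the tool stays vertical right in to the base. Instead I will turn the meter inside the grip. With its collar shallowly inside the fixed stand's socket, moving the gripper along +x against the socket rim pivots it about the pads. I go back above the stand.

Emit:
{"fn": "arm_command", "kwargs": {"motion": "0.8 0 0 0.02; 1 0 0 0.02; 1 0 0 0.02; 1 0 0 0.02; 1 0 0 0; 1 0 0 0; 1 0 0 0; 1 -0.5 0 0; 1 -0.8 0 0; 1 -0.9 0 0; 1 -0.9 0 0; 1 -0.9 0 0; 0.8 -0.7 0 0; 0 0 0 0"}}

```text
time_s: 15.3
ee_pos: [0.496, 0.233, 0.2844]
eef_rot: [0.995, 0.098, 0.016, -0.0]
contact_force: [0.7, -0.3, -1.3]
opening: 0.0458
```

```bash
python3 - <<'E'
from h import *
go([.487,.2612,.26],.2)
E
```

```text
t 15.3 pos [0.496  0.233  0.2844] xaz 0.1961 toolz [ 0.0314  0.0033 -0.9995] tilt 1.81 F [ 0.75 -0.28 -1.29] T [0.08  0.03  0.011] open 0.0458
units [-0.16 -1.18  0.97] roll -0.0039
```

Emit:
{"fn": "arm_command", "kwargs": {"motion": "-0.2 -0.9 0.2 -0.004; -0.05 -0.2 0.4 0; 0 0 0.4 0; 0 0 0 0"}}

```text
time_s: 15.7
ee_pos: [0.4864, 0.2559, 0.2578]
eef_rot: [0.995, 0.1, 0.016, 0.001]
contact_force: [-0.2, -0.3, -1.3]
opening: 0.0459
```

```bash
python3 - <<'E'
from h import *
go([.485,.2612,.159],.2)
E
```

```text
t 15.7 pos [0.4864 0.2559 0.2578] xaz 0.2002 toolz [ 3.120e-02  7.000e-04 -9.995e-01] tilt 1.79 F [-0.21 -0.27 -1.29] T [ 0.011  0.042 -0.073] open 0.0459
units [-0.13 -0.24  3.95] roll 0.0002
```

Emit:
{"fn": "arm_command", "kwargs": {"motion": "-0.13 -0.2 0.2 0; 0 0 0.6 0; 0 0 0.6 0; 0 0 0.6 0; 0 0 0.6 0; 0 0 0.4 0; 0 0 0.2 0; 0 0 0 0"}}

```text
time_s: 16.5
ee_pos: [0.4848, 0.2568, 0.1756]
eef_rot: [0.995, 0.098, 0.017, 0.001]
contact_force: [0.7, -0.0, -0.9]
opening: 0.0456
```

```bash
python3 - <<'E'
from h import *
go([.485,.2612,.159],.2)
E
```

```text
t 16.5 pos [0.4848 0.2568 0.1756] xaz 0.1965 toolz [ 3.350e-02  7.000e-04 -9.994e-01] tilt 1.92 F [ 0.66 -0.   -0.88] T [0.048 0.084 0.019] open 0.0456
units [ 0.02 -0.17  0.66] roll -0.0035
```

Emit:
{"fn": "arm_command", "kwargs": {"motion": "0 -0.15 0.3 0; 0 0 0.3 0; 0 0 0.06 0; 0.2 0 0 0; 0.2 0 0.01 0; 0.2 0 0.01 0; 0.2 0 0.01 0; 0 0 0 0"}}

```text
time_s: 17.3
ee_pos: [0.5013, 0.2641, 0.1585]
eef_rot: [0.995, 0.098, 0.011, 0.002]
contact_force: [-0.5, -0.2, -2.3]
opening: 0.0457
```

```bash
python3 - <<'E'
from h import *
go([.5286,.2696,.159],.2)
E
```

```text
t 17.3 pos [0.5013 0.2641 0.1585] xaz 0.1957 toolz [ 0.0233 -0.002  -0.9997] tilt 1.34 F [-0.53 -0.21 -2.28] T [-0.059  0.224  0.005] open 0.0457
units [ 1.11 -0.01  0.  ] roll -0.0043
```

Emit:
{"fn": "arm_command", "kwargs": {"motion": "0.2 0 0.01 0; 0.2 0 0.01 0; 0.2 0 0.01 0; 0.2 0 0.01 0; 0.15 0 0 0; 0.12 0 0 0; 0 0 0 0"}}

```text
time_s: 18.0
ee_pos: [0.5206, 0.2678, 0.157]
eef_rot: [0.995, 0.097, 0.001, 0.004]
contact_force: [-1.6, -0.7, 0.5]
opening: 0.0456
```

```bash
python3 - <<'E'
from h import *
go([.5286,.2696,.159],.2)
s=robot.snapshot("scene")[:,:,::-1]
cv2.imwrite("pics/c5.png",cv2.resize(s[120:240,330:490],(800,600),interpolation=cv2.INTER_CUBIC))
E
```

```text
t 18.0 pos [0.5206 0.2678 0.157 ] xaz 0.1937 toolz [ 0.0026 -0.0068 -1.    ] tilt 0.42 F [-1.6  -0.68  0.53] T [-0.079  0.596 -0.065] open 0.0456
units [ 0.33 -0.01 -0.08] roll -0.0063
```

View pics/c5.png

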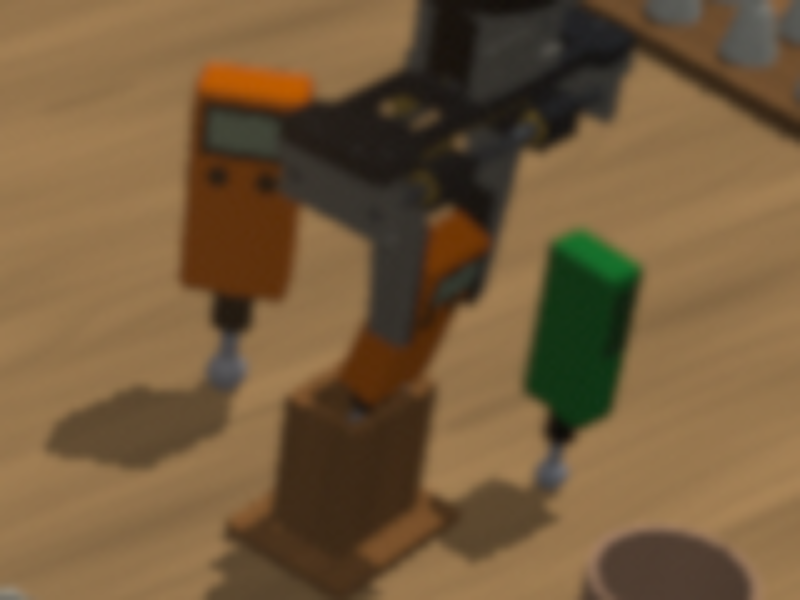

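The meter is pivoting in the grip as planned: its top leans towards +x and its collar bears on the socket rim. The expected lean is now about 20°, so I push further to reach about 25°.

Emit:
{"fn": "arm_command", "kwargs": {"motion": "0.15 0 -0.02 0; 0.15 0 -0.02 0; 0.12 0 -0.02 0; 0 0 0 0"}}

```text
time_s: 18.45
ee_pos: [0.5258, 0.2687, 0.1563]
eef_rot: [0.995, 0.096, -0.005, 0.004]
contact_force: [-2.2, -0.2, -0.5]
opening: 0.0459
```

```bash
python3 - <<'E'
from h import *
go([.5286,.2696,.159],.2)
E
```

```text
t 18.45 pos [0.5258 0.2687 0.1563] xaz 0.1927 toolz [-0.0096 -0.0099 -0.9999] tilt 0.79 F [-2.23 -0.18 -0.46] T [-0.08   0.575  0.03 ] open 0.0459
units [ 0.12 -0.01 -0.11] roll -0.0073
```

Emit:
{"fn": "arm_command", "kwargs": {"motion": "0.12 0 -0.02 0; 0.05 0 -0.02 0; 0 0 0 0"}}

```text
time_s: 18.75
ee_pos: [0.5274, 0.269, 0.156]
eef_rot: [0.995, 0.096, -0.008, 0.005]
contact_force: [-3.1, -0.3, 0.3]
opening: 0.0458
```

```bash
python3 - <<'E'
from h import *
go([.5286,.2696,.159],.2)
E
```

```text
t 18.75 pos [0.5274 0.269  0.156 ] xaz 0.1923 toolz [-0.016  -0.0115 -0.9998] tilt 1.13 F [-3.09 -0.32  0.26] T [-0.019  0.795 -0.003] open 0.0458
units [ 0.05 -0.01 -0.12] roll -0.0077
```

Emit:
{"fn": "arm_command", "kwargs": {"motion": "0 0 -0.3 0; 0 0 -0.5 0; 0 0 -0.6 0; 0 0 -0.6 0; 0 0 -0.6 0; 0 0 -0.5 0; 0 0 0 0"}}

```text
time_s: 19.45
ee_pos: [0.5343, 0.2714, 0.2452]
eef_rot: [0.995, 0.096, -0.001, 0.003]
contact_force: [0.4, -0.5, -1.6]
opening: 0.0458
```

```bash
python3 - <<'E'
from h import *
go([.611,.0387,.30],.282)
s=robot.state();R=Ro.from_quat(s["eef_rot"]).as_matrix();g=s["ee_pos"]-R[:,2]*.011
im=robot.snapshot("scene")[:,:,::-1]
x0,y0=[int(v) for v in proj("scene",g)[0]-[70,60]]
c=cv2.resize(im[y0:y0+120,x0:x0+160],(800,600),interpolation=cv2.INTER_CUBIC)
cv2.imwrite("pics/c6.png",c);print(x0,y0,g,R.round(4).tolist())
E
```

```text
t 19.45 pos [0.5343 0.2714 0.2452] xaz 0.1927 toolz [-0.0013 -0.0065 -1.    ] tilt 0.38 F [ 0.39 -0.49 -1.56] T [ 0.02  -0.076  0.013] open 0.0458
units [ 1.22  9.74 -2.14] roll -0.0893
355 85 [0.53433366 0.27144878 0.25620093] [[0.9815, 0.1915, -0.0013], [0.1915, -0.9815, -0.0065], [-0.0025, 0.0062, -1.0]]
```

View pics/c6.png

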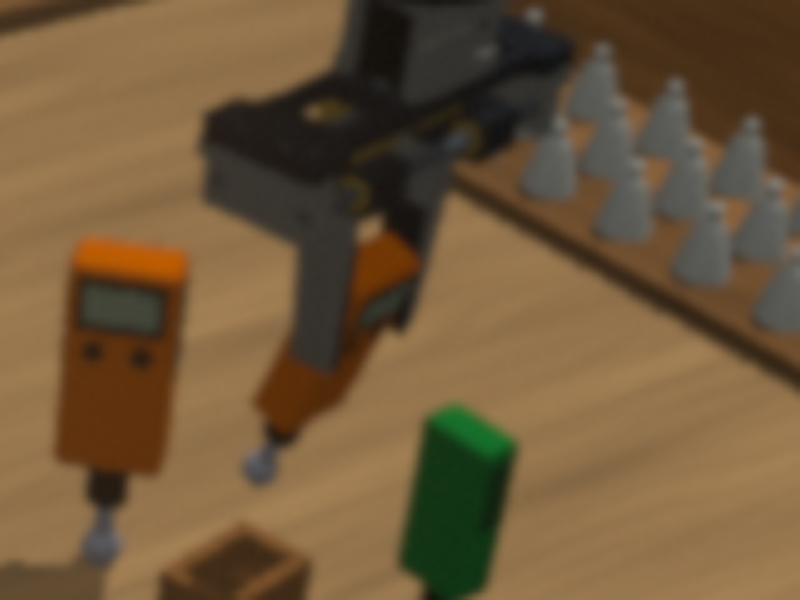

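The picture shows the meter gripped and leaning, with the ball centre at crop (260,463), i.e. scene (407,177.6). The visible casing corners are at crop (255,400), (297,433), (340,405) and (418,258). I fit the lean angle.

```bash
cat >> h.py <<'E'
from scipy.optimize import least_squares
L0=np.array([[0,0,-.045],[-.013,-.023,0],[.013,-.023,0],[.013,.023,0],[.013,.023,.096]])
def mframe(R,g,th,dx=0,dz=0):
    X,Y,Z=R[:,0],-R[:,1],-R[:,2]
    u=np.cos(th)*Z+np.sin(th)*X;x=np.cos(th)*X-np.sin(th)*Z
    return np.c_[x,Y,u],g+dx*x+dz*u-.068*u
def fitth(R,g,px,use,off,free=True):
    def f(p):
        B,o=mframe(R,g,*p) ;return np.r_[(proj("scene",o+L0[use]@B.T)+off-px).ravel(),np.array(p[1:])/.002]
    r=least_squares(f,[.43,0,0]);return r.x,f(r.x)
E
python3 - <<'E'
from h import *
s=robot.state();R=Ro.from_quat(s["eef_rot"]).as_matrix();g=s["ee_pos"]-R[:,2]*.011
px=np.array([(260,463),(255,400),(297,433),(340,405),(418,258)])/5+[355,85]
for off in([0,0],[.8,1.2]):
  for use in([0],[0,1,2,3,4],[0,1,2]):
    x,r=fitth(R,g,px[use],use,off);print(off,use,np.degrees(x[0]).round(2),(x[1:]*1e3).round(1),r.round(1))
print(at("scene",(0,0),0)[:1])
E
```

```text
[0, 0] [0] 20.09 [-0.   0.9] [-0.5  0.5 -0.   0.5]
[0, 0] [0, 1, 2, 3, 4] 17.71 [-2.   2.4] [ 0.4  0.9 -1.8  0.5 -2.3  1.2  1.2 -0.1  2.1 -0.3 -1.   1.2]
[0, 0] [0, 1, 2] 19.05 [0.6 3.8] [ 0.7  0.5 -1.2  0.3 -1.8  1.2  0.3  1.9]
[0.8, 1.2] [0] 21.91 [0.  1.1] [-0.7  0.7  0.   0.6]
[0.8, 1.2] [0, 1, 2, 3, 4] 18.57 [-3.9  3.2] [ 0.3  0.9 -1.6  0.6 -2.3  1.4  1.2  0.1  2.5  0.3 -2.   1.6]
[0.8, 1.2] [0, 1, 2] 21.09 [0.2 4.3] [ 0.3  0.3 -1.   0.5 -1.8  1.5  0.1  2.2]
[-2.66681672]
```

```bash
python3 - <<'E'
from h import *
s=robot.state();R=Ro.from_quat(s["eef_rot"]).as_matrix();g=s["ee_pos"]-R[:,2]*.011
im=np.mean([robot.snapshot("scene").astype(float) for _ in range(8)],0)
np.save("avg6.npy",im)
c=cv2.resize(im[85:205,355:515].astype(np.float32),(800,600),interpolation=cv2.INTER_CUBIC)
r,gr,b=c[...,0],c[...,1],c[...,2]
sat=(r-b)/(r+1)
for y in range(250,420,10):
    row=sat[y,230:460];print(y,[ (230+i) for i in range(1,230) if (row[i]>.72)!=(row[i-1]>.72)],end=" ")
print()
# ball: bluish pixels near
m=((b-r)>-12)[440:490,235:290]; 
mm=((b>r*0.95))[430:495,230:295];n,l,st,ce=cv2.connectedComponentsWithStats(mm.astype(np.uint8));print("ball",[(ce[i]+[230,430],st[i]) for i in range(1,n) if st[i][4]>100])
for th in(18,20,22,24,26):
    B,o=mframe(R,g,np.radians(th))
    p=proj("scene",o+np.array([[.013,.023,0],[.013,.023,.096],[-.013,-.023,0],[-.013,-.023,.04],[0,0,-.045]])@B.T)
    e=(p-[355,85])*5;print(th,e.round(0).tolist(),"slopes dx/dy",round((e[1]-e[0])[0]/(e[1]-e[0])[1],3),round((e[3]-e[2])[0]/(e[3]-e[2])[1],3))
E
```

```text
250 [361, 406] 260 [354, 412] 270 [352, 414] 280 [350, 408] 290 [348, 391] 300 [347, 371] 310 [346, 360] 320 [344, 354] 330 [343, 349] 340 [343, 368] 350 [342, 365] 360 [278, 285, 338, 359] 370 [272, 297, 335, 354] 380 [267, 316, 326, 348] 390 [261, 342] 400 [255, 336] 410 [257, 323] 
ball [(array([255.41126761, 469.41408451]), array([ 16,  28,  19,  24, 355], dtype=int32))]
18 [[346.0, 410.0], [430.0, 263.0], [247.0, 408.0], [278.0, 349.0], [262.0, 473.0]] slopes dx/dy -0.567 -0.524
20 [[343.0, 407.0], [431.0, 266.0], [244.0, 404.0], [277.0, 346.0], [257.0, 467.0]] slopes dx/dy -0.622 -0.576
22 [[339.0, 405.0], [432.0, 268.0], [241.0, 400.0], [276.0, 344.0], [251.0, 462.0]] slopes dx/dy -0.68 -0.632
24 [[335.0, 402.0], [433.0, 270.0], [238.0, 396.0], [275.0, 342.0], [246.0, 456.0]] slopes dx/dy -0.743 -0.692
26 [[331.0, 399.0], [434.0, 272.0], [235.0, 392.0], [274.0, 340.0], [241.0, 450.0]] slopes dx/dy -0.81 -0.756
```

The edge slopes and the ball position agree on about 20° of lean after spring-back, so 5° more is needed. I re-enter the socket and push further.

Emit:
{"fn": "arm_command", "kwargs": {"motion": "-0.45 0 0 0; -0.1 0 0.2 -0.007; 0 0 0.4 0; 0 0 0.4 0; 0 0 0 0"}}

```text
time_s: 20.4
ee_pos: [0.5167, 0.2671, 0.2133]
eef_rot: [0.995, 0.1, -0.005, 0.005]
contact_force: [0.4, -0.8, -2.1]
opening: 0.0459
```

```bash
python3 - <<'E'
from h import *
go([.5206,.268,.158],.2)
E
```

```text
t 20.4 pos [0.5167 0.2671 0.2133] xaz 0.2005 toolz [-0.0085 -0.01   -0.9999] tilt 0.75 F [ 0.4  -0.82 -2.09] T [0.04  0.038 0.048] open 0.0459
units [ 0.18 -0.02  2.21] roll 0.0005
```

Emit:
{"fn": "arm_command", "kwargs": {"motion": "0.16 0 0.1 0; 0 0 0.4 0; 0 0 0.4 0; 0 0 0.4 0; 0 0 0.4 0; 0 0 0.3 0; 0 0 0 0"}}

```text
time_s: 21.1
ee_pos: [0.5233, 0.2684, 0.159]
eef_rot: [0.995, 0.1, -0.002, 0.004]
contact_force: [3.2, 1.3, -0.6]
opening: 0.0459
```

```bash
python3 - <<'E'
from h import *
go([.5206,.268,.158],.2);go([.537,.2714,.158],.2)
E
```

```text
t 21.1 pos [0.5233 0.2684 0.159 ] xaz 0.2004 toolz [-0.0037 -0.0081 -1.    ] tilt 0.51 F [ 3.22  1.26 -0.58] T [ 0.211 -0.712 -0.   ] open 0.0459
units [-0.11 -0.01  0.04] roll 0.0004
t 21.1 pos [0.5233 0.2684 0.159 ] xaz 0.2004 toolz [-0.0037 -0.0081 -1.    ] tilt 0.51 F [ 3.22  1.26 -0.58] T [ 0.211 -0.712 -0.   ] open 0.0459
units [ 0.56 -0.01  0.04] roll 0.0004
```

The ball touched the far socket wall (+3 N). I raise the meter so that only the ball is inside the socket, and push with the ball's side on the wall instead.

Emit:
{"fn": "arm_command", "kwargs": {"motion": "0.1 0 -0.2 0; 0 0 -0.35 0; 0 0 -0.25 0; 0.25 0 0 0; 0.25 0 0 0; 0.2 0 0 0; 0 0 0 0"}}

```text
time_s: 21.8
ee_pos: [0.5406, 0.2717, 0.1803]
eef_rot: [0.995, 0.1, -0.007, 0.005]
contact_force: [-0.8, 0.2, -1.5]
opening: 0.0459
```

```bash
python3 - <<'E'
from h import *
go([.487+.0538*.98,.2612+.0538*.199,.179],.2)
E
```

```text
t 21.8 pos [0.5406 0.2717 0.1803] xaz 0.2 toolz [-0.0125 -0.0108 -0.9999] tilt 0.95 F [-0.84  0.19 -1.46] T [0.03  0.138 0.053] open 0.0459
units [-0.03 -0.01  0.05] roll 0.0
```

Emit:
{"fn": "arm_command", "kwargs": {"motion": "0.15 0 0 0; 0.15 0 0 0; 0.1 0 0 0; 0 0 0 0"}}

```text
time_s: 22.2
ee_pos: [0.547, 0.2729, 0.1778]
eef_rot: [0.995, 0.1, -0.012, 0.006]
contact_force: [-1.6, -1.4, -0.1]
opening: 0.0456
```

```bash
python3 - <<'E'
from h import *
go([.487+.0605*.98,.2612+.0605*.199,.179],.2)
E
```

```text
t 22.2 pos [0.547  0.2729 0.1778] xaz 0.1994 toolz [-0.0227 -0.0137 -0.9996] tilt 1.52 F [-1.58 -1.38 -0.1 ] T [-0.093  0.596 -0.026] open 0.0456
units [-0.03 -0.02 -0.05] roll -0.0006
```

Emit:
{"fn": "arm_command", "kwargs": {"motion": "-0.1 0 0 0; 0 0 -0.3 0; 0 0 -0.6 0; 0 0 -0.7 0; 0 0 -0.7 0; 0 0 -0.4 0; 0 0 0 0"}}

```text
time_s: 22.9
ee_pos: [0.5501, 0.2743, 0.2542]
eef_rot: [0.995, 0.1, -0.006, 0.005]
contact_force: [0.4, -0.2, -1.3]
opening: 0.0458
```

```bash
cat > meas.py <<'E'
from h import *
go([.611,.0387,.30],.282)
s=robot.state();R=Ro.from_quat(s["eef_rot"]).as_matrix();g=s["ee_pos"]-R[:,2]*.011
im=np.mean([robot.snapshot("scene").astype(float) for _ in range(6)],0)
x0,y0=[int(v) for v in proj("scene",g)[0]-[70,60]]
c=cv2.resize(im[y0:y0+120,x0:x0+160].astype(np.float32),(800,600),interpolation=cv2.INTER_CUBIC)
cv2.imwrite("pics/c7.png",c[:,:,::-1])
r,gr,b=c[...,0],c[...,1],c[...,2];sat=(r-b)/(r+1)
for y in range(250,430,10):
    row=sat[y,200:480];print(y,[ (200+i) for i in range(1,280) if (row[i]>.72)!=(row[i-1]>.72)],end=" ")
print()
m=(b>r*0.95)[400:520,200:300];n,l,st,ce=cv2.connectedComponentsWithStats(m.astype(np.uint8));print("ball",[(ce[i]+[200,400],st[i]) for i in range(1,n) if st[i][4]>100])
for th in(18,20,22,24,26,28):
    B,o=mframe(R,g,np.radians(th))
    p=proj("scene",o+np.array([[.013,.023,0],[.013,.023,.096],[-.013,-.023,0],[-.013,-.023,.04],[0,0,-.045]])@B.T)
    e=(p-[x0,y0])*5;print(th,"world lean",np.degrees(np.arccos(B[2,2])).round(1),e.round(0).tolist(),"slopes dx/dy",round((e[1]-e[0])[0]/(e[1]-e[0])[1],3),round((e[3]-e[2])[0]/(e[3]-e[2])[1],3))
E
python3 meas.py
```

```text
t 22.9 pos [0.5501 0.2743 0.2542] xaz 0.1998 toolz [-0.0115 -0.0102 -0.9999] tilt 0.88 F [ 0.41 -0.23 -1.34] T [-0.003 -0.055 -0.019] open 0.0458
units [ 0.49  9.74 -1.77] roll -0.0822
250 [356, 408] 260 [353, 412] 270 [351, 412] 280 [349, 402] 290 [347, 383] 300 [346, 366] 310 [344, 356] 320 [344, 347] 330 [] 340 [275, 279, 343, 357] 350 [267, 281, 338, 350] 360 [260, 287, 335, 343] 370 [253, 303] 380 [246, 328] 390 [242, 320] 400 [245, 306] 410 [249, 288] 420 [253, 275] 
ball [(array([234.65340909, 451.94034091]), array([ 25,  41,  19,  23, 352], dtype=int32))]
18 world lean 18.8 [[341.0, 406.0], [429.0, 258.0], [241.0, 404.0], [274.0, 344.0], [255.0, 469.0]] slopes dx/dy -0.597 -0.553
20 world lean 20.8 [[337.0, 403.0], [430.0, 260.0], [238.0, 400.0], [273.0, 341.0], [249.0, 463.0]] slopes dx/dy -0.653 -0.607
22 world lean 22.8 [[333.0, 400.0], [431.0, 262.0], [235.0, 396.0], [272.0, 339.0], [243.0, 457.0]] slopes dx/dy -0.713 -0.664
24 world lean 24.8 [[329.0, 397.0], [432.0, 265.0], [232.0, 391.0], [271.0, 337.0], [238.0, 451.0]] slopes dx/dy -0.778 -0.726
26 world lean 26.8 [[325.0, 394.0], [433.0, 267.0], [229.0, 387.0], [270.0, 335.0], [233.0, 445.0]] slopes dx/dy -0.847 -0.793
28 world lean 28.8 [[322.0, 391.0], [434.0, 269.0], [226.0, 383.0], [269.0, 333.0], [227.0, 439.0]] slopes dx/dy -0.923 -0.866[ WARN:0@15.740] global loadsave.cpp:1063 imwrite_ Unsupported depth image for selected encoder is fallbacked to CV_8U.
```

View pics/c7.png

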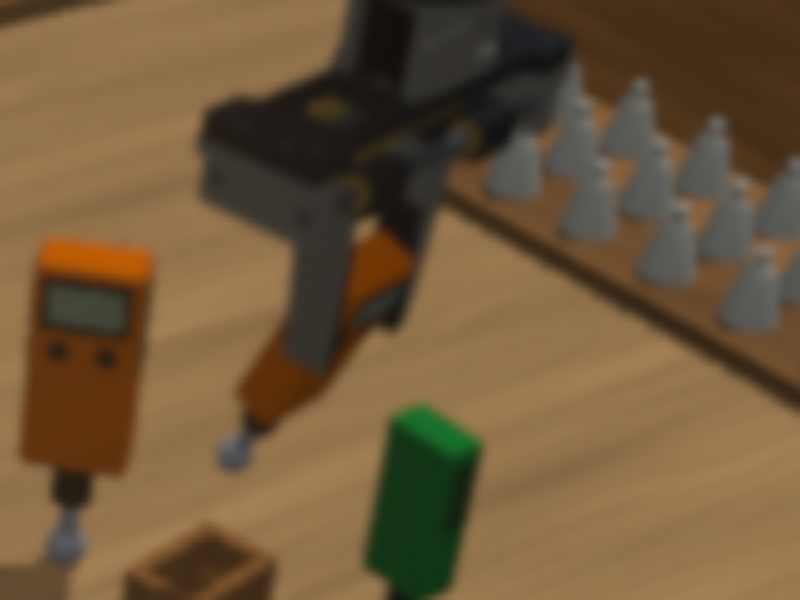

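The picture shows the meter leaning, with the ball at crop (235,452). The left edge slope and the ball position both give about 24° relative to the tool, which is 24.8° in the world. I move to above the ring.

```bash
cat > tgt.py <<'E'
from h import *
import sys
TH=np.radians(24.)
SPOT=np.array([.6115,.0388,.0245])
N=np.array([np.sin(np.radians(25))*np.cos(.282),np.sin(np.radians(25))*np.sin(.282),np.cos(np.radians(25))])
def rep(gap):
    s=robot.state();R=Ro.from_quat(s["eef_rot"]).as_matrix();g=s["ee_pos"]-R[:,2]*.011
    B,o=mframe(R,g,TH);u=B[:,2]
    print("lean",np.degrees(np.arccos(u[2])).round(2),"u az",np.arctan2(u[1],u[0]).round(3),"err to normal deg",np.degrees(np.arccos(u@N)).round(2),"tip-out gap along N mm",((g-.122*u-SPOT)@N*1e3).round(1),"tip off",((g-.122*u-SPOT)*1e3).round(1))
    return go(SPOT+gap*N+.122*u+.011*R[:,2],.282)
if __name__=="__main__": rep(float(sys.argv[1]))
E
python3 tgt.py .05
```

```text
lean 25.09 u az 0.219 err to normal deg 1.52 tip-out gap along N mm 95.0 tip off [-113.4  223.6  126.6]
t 23.2 pos [0.5484 0.2736 0.2506] xaz 0.1997 toolz [-0.0168 -0.0127 -0.9998] tilt 1.21 F [ 0.41 -0.06 -1.53] T [-0.    -0.079  0.018] open 0.046
units [3.57 9.57 3.27] roll -0.0823
```

Emit:
{"fn": "arm_command", "kwargs": {"motion": "0.25 0.5 0 -0.03; 0.3 0.85 0 -0.035; 0.3 0.85 0 0; 0.3 0.85 0.2 0; 0.3 0.85 0.2 0; 0.3 0.85 0.3 0; 0.3 0.85 0.3 0; 0.3 0.85 0.3 0; 0.3 0.85 0.3 0; 0.2 0.85 0.3 0; 0.2 0.5 0.3 0; 0 0 0 0"}}

```text
time_s: 24.4
ee_pos: [0.6772, 0.076, 0.1832]
eef_rot: [0.991, 0.134, -0.016, 0.006]
contact_force: [0.3, 0.5, -1.1]
opening: 0.0459
```

```bash
python3 tgt.py .03
```

```text
lean 25.93 u az 0.284 err to normal deg 0.94 tip-out gap along N mm 63.0 tip off [14.8 22.4 60. ]
t 24.4 pos [0.6772 0.076  0.1832] xaz 0.2697 toolz [-0.0307 -0.0155 -0.9994] tilt 1.97 F [ 0.3   0.47 -1.06] T [ 0.044 -0.061 -0.021] open 0.0459
units [-0.26  0.69  1.33] roll -0.0123
```

Emit:
{"fn": "arm_command", "kwargs": {"motion": "-0.1 0.35 0.3 0; -0.1 0.3 0.4 0; -0.1 0 0.4 0; -0.1 0 0.3 0; 0 0 0 0"}}

```text
time_s: 24.9
ee_pos: [0.6684, 0.0579, 0.1453]
eef_rot: [0.991, 0.135, -0.017, 0.005]
contact_force: [-0.4, 0.0, -1.5]
opening: 0.0461
```

```bash
python3 tgt.py .012
```

```text
lean 26.04 u az 0.283 err to normal deg 1.04 tip-out gap along N mm 22.9 tip off [ 5.8  4.3 22.1]
t 24.9 pos [0.6684 0.0579 0.1453] xaz 0.2712 toolz [-0.0327 -0.0149 -0.9994] tilt 2.06 F [-0.39  0.03 -1.46] T [ 0.008 -0.073 -0.021] open 0.0461
units [-0.05  0.1   0.45] roll -0.0108
```

Emit:
{"fn": "arm_command", "kwargs": {"motion": "-0.05 0.12 0.2 0; 0 0 0.2 0; 0 0 0 0"}}

```text
time_s: 25.2
ee_pos: [0.6676, 0.0552, 0.135]
eef_rot: [0.991, 0.136, -0.017, 0.005]
contact_force: [-0.4, -0.5, -2.4]
opening: 0.0459
```

```bash
cat > look.py <<'E'
from tgt import *
import sys
rep(.0)
s=robot.state();R=Ro.from_quat(s["eef_rot"]).as_matrix();g=s["ee_pos"]-R[:,2]*.011
B,o=mframe(R,g,TH)
im=np.mean([robot.snapshot("scene").astype(float) for _ in range(4)],0)
t=np.mean([robot.snapshot("top").astype(float) for _ in range(2)],0)
x0,y0=310,225
c=cv2.resize(im[y0:y0+75,x0:x0+100].astype(np.float32),(800,600),interpolation=cv2.INTER_CUBIC)
inset=cv2.resize(t[200:260,250:330].astype(np.float32),(240,180),interpolation=cv2.INTER_CUBIC);c[420:,560:]=inset
cv2.imwrite(sys.argv[1],np.clip(c,0,255).astype(np.uint8)[:,:,::-1])
for n,P in(("ballc",g-.113*B[:,2]),("tip",g-.122*B[:,2]),("spot",SPOT),("cas-x-y",o+B@[-.013,-.023,0]),("cas+x-y",o+B@[.013,-.023,0]),("cas+x+y",o+B@[.013,.023,0])): print(n,((proj("scene",P)[0]-[x0,y0])*8).round(0))
E
python3 look.py pics/c8.png
```

```text
lean 26.0 u az 0.284 err to normal deg 1.0 tip-out gap along N mm 13.0 tip off [ 5.1  1.6 11.8]
t 25.2 pos [0.6676 0.0552 0.135 ] xaz 0.2721 toolz [-0.032  -0.0146 -0.9994] tilt 2.02 F [-0.41 -0.49 -2.42] T [ 0.007 -0.015 -0.008] open 0.0459
units [-0.2   0.    0.48] roll -0.0099
ballc [393. 387.]
tip [380. 401.]
spot [363. 422.]
cas-x-y [374. 321.]
cas+x-y [440. 394.]
cas+x+y [545. 308.]
```

View pics/c8.png

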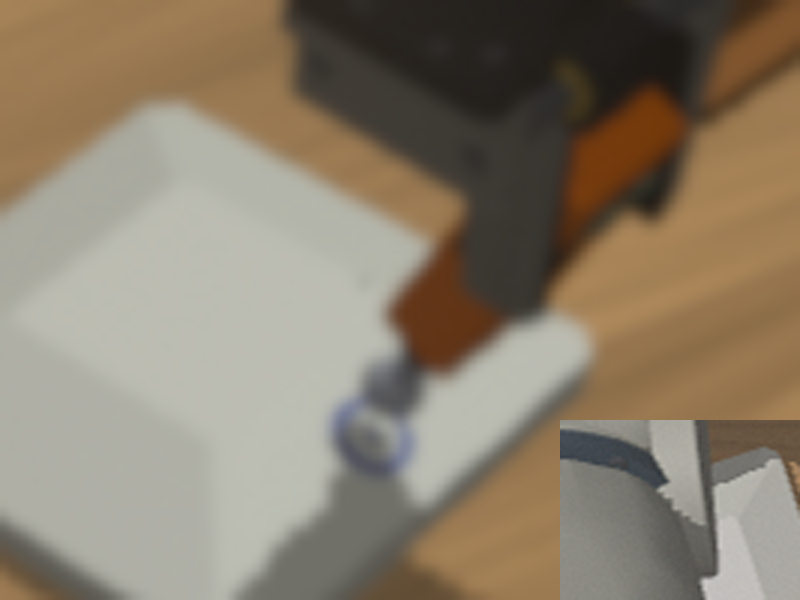

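The ring centre is at crop (372,436) and the ball centre at (393,385). Allowing for the camera offset of about 1 px right and 1.5 px down seen on both ring and disc, the lean may be a little more than modelled. I check the edge slopes here.

```bash
python3 - <<'E'
from tgt import *
s=robot.state();R=Ro.from_quat(s["eef_rot"]).as_matrix();g=s["ee_pos"]-R[:,2]*.011
im=np.mean([robot.snapshot("scene").astype(float) for _ in range(6)],0);np.save("avg8.npy",im)
c=cv2.resize(im[225:300,310:410].astype(np.float32),(800,600),interpolation=cv2.INTER_CUBIC)
sat=(c[...,0]-c[...,2])/(c[...,0]+1)
def first(y,xs,thr):
    r=[sat[y,x] for x in xs]
    for i in range(1,len(r)):
        if (r[i]>thr)!=(r[i-1]>thr): return xs[i]
for thr in(.55,.65,.72):
    ys=np.arange(240,305,8);xl=[first(y,list(range(340,480)),thr) for y in ys]
    yr=np.arange(140,270,10);xr=[first(y,list(range(720,560,-1)),thr) for y in yr]
    print(thr,list(zip(ys,xl)),list(zip(yr,xr)))
for th in(20,22,24,26,28):
    B,o=mframe(R,g,np.radians(th))
    L=np.array([[-.013,-.023,0],[-.013,-.023,.035],[.013,.023,.02],[.013,.023,.096],[-.013,.023,.096],[0,0,-.045]])
    e=(proj("scene",o+L@B.T)-[310,225])*8
    print(th,np.degrees(np.arccos(B[2,2])).round(1),e.round(0).tolist(),"L",((e[1]-e[0])[0]/(e[1]-e[0])[1]).round(3),"R",((e[3]-e[2])[0]/(e[3]-e[2])[1]).round(3))
E
```

```text
0.55 [(np.int64(240), 444), (np.int64(248), 442), (np.int64(256), 439), (np.int64(264), 434), (np.int64(272), 428), (np.int64(280), 421), (np.int64(288), 414), (np.int64(296), 407), (np.int64(304), 402)] [(np.int64(140), 683), (np.int64(150), 675), (np.int64(160), 667), (np.int64(170), 655), (np.int64(180), 637), (np.int64(190), 626), (np.int64(200), 615), (np.int64(210), 601), (np.int64(220), 590), (np.int64(230), 585), (np.int64(240), 586), (np.int64(250), 583), (np.int64(260), 571)]
0.65 [(np.int64(240), None), (np.int64(248), 446), (np.int64(256), 443), (np.int64(264), 437), (np.int64(272), 432), (np.int64(280), 426), (np.int64(288), 419), (np.int64(296), 412), (np.int64(304), 405)] [(np.int64(140), 679), (np.int64(150), 671), (np.int64(160), 662), (np.int64(170), 649), (np.int64(180), 633), (np.int64(190), 622), (np.int64(200), 610), (np.int64(210), 596), (np.int64(220), 586), (np.int64(230), 579), (np.int64(240), 574), (np.int64(250), None), (np.int64(260), None)]
0.72 [(np.int64(240), None), (np.int64(248), None), (np.int64(256), 446), (np.int64(264), 442), (np.int64(272), 436
[... 288 characters left out ...]
, (np.int64(230), 573), (np.int64(240), None), (np.int64(250), None), (np.int64(260), None)]
20 21.9 [[386.0, 335.0], [434.0, 268.0], [589.0, 280.0], [707.0, 127.0], [634.0, 55.0], [414.0, 407.0]] L -0.708 R -0.77
22 23.9 [[381.0, 328.0], [432.0, 263.0], [584.0, 276.0], [709.0, 131.0], [638.0, 57.0], [404.0, 397.0]] L -0.792 R -0.857
24 25.9 [[376.0, 320.0], [429.0, 259.0], [579.0, 273.0], [711.0, 134.0], [641.0, 59.0], [395.0, 386.0]] L -0.885 R -0.953
26 27.9 [[370.0, 313.0], [427.0, 255.0], [574.0, 269.0], [713.0, 138.0], [644.0, 61.0], [385.0, 376.0]] L -0.988 R -1.06
28 29.9 [[365.0, 305.0], [425.0, 251.0], [569.0, 265.0], [715.0, 142.0], [648.0, 63.0], [376.0, 365.0]] L -1.104 R -1.181
```

The slopes give about 24° relative (25–26° in the world), so the lean is right. The residual is a sideways shift of the meter in the grip (about -4 mm along its x, +1.2 mm along its axis). I include that and make the final approach.

```bash
python3 - <<'E'
s=open("tgt.py").read()
s=s.replace("mframe(R,g,TH);u=B[:,2]","mframe(R,g,TH,-.004,.0012);u=B[:,2];bc=o-.045*u-.009*N").replace("g-.122*u-SPOT","bc-SPOT").replace("SPOT+gap*N+.122*u+.011*R[:,2]","s['ee_pos']+SPOT+gap*N-bc")
open("tgt.py","w").write(s)
E
python3 tgt.py .004
```

```text
lean 25.95 u az 0.284 err to normal deg 0.95 tip-out gap along N mm 15.0 tip off [ 2.7  0.8 15.2]
t 25.8 pos [0.668  0.0551 0.1356] xaz 0.272 toolz [-0.0313 -0.0146 -0.9994] tilt 1.98 F [-0.05 -0.19 -1.7 ] T [-0.046 -0.021 -0.038] open 0.0459
units [-0.03 -0.    0.46] roll -0.01
```

Emit:
{"fn": "arm_command", "kwargs": {"motion": "0 0 0.25 0; 0 0 0.2 0; 0 0 0 0"}}

```text
time_s: 26.1
ee_pos: [0.6678, 0.0549, 0.1235]
eef_rot: [0.991, 0.136, -0.016, 0.005]
contact_force: [0.4, 0.4, -1.3]
opening: 0.0461
```

```bash
python3 tgt.py -.006
```

```text
lean 25.91 u az 0.284 err to normal deg 0.91 tip-out gap along N mm 3.9 tip off [2.6 0.6 3.1]
t 26.1 pos [0.6678 0.0549 0.1235] xaz 0.272 toolz [-0.0305 -0.0146 -0.9994] tilt 1.94 F [ 0.42  0.41 -1.28] T [ 0.014 -0.197  0.021] open 0.0461
units [-0.2  -0.01  0.35] roll -0.01
```

```bash
cat > fz.py <<'E'
from tgt import *
F=[];T=[]
for i in range(6): im=robot.snapshot("scene");s=robot.state();F.append(s["contact_force"]);T.append(s["ft_torque"])
F=np.mean(F,0);print("F",F.round(2),"T",np.mean(T,0).round(3),"along N vs carry:",((F-[0.2,0,-1.55])@N).round(2))
rep(-.006)
E
python3 fz.py
```

```text
F [-0.04 -0.04 -1.43] T [ 0.051 -0.072  0.012] along N vs carry: 0.0
lean 25.87 u az 0.284 err to normal deg 0.87 tip-out gap along N mm 4.9 tip off [3.  0.6 4. ]
t 26.4 pos [0.6681 0.055  0.1245] xaz 0.272 toolz [-0.0298 -0.0145 -0.9995] tilt 1.9 F [-0.02 -0.02 -2.35] T [ 0.06  -0.065  0.044] open 0.0461
units [-0.21 -0.01  0.39] roll -0.01
```

Emit:
{"fn": "arm_command", "kwargs": {"motion": "-0.08 0 0.14 0; 0 0 0 0"}}

```text
time_s: 26.6
ee_pos: [0.6666, 0.0545, 0.1214]
eef_rot: [0.991, 0.136, -0.015, 0.005]
contact_force: [-0.3, -0.7, -0.2]
opening: 0.0458
```

```bash
python3 fz.py
```

```text
F [0.24 0.12 0.18] T [ 0.044  0.016 -0.025] along N vs carry: 1.59
lean 25.78 u az 0.285 err to normal deg 0.79 tip-out gap along N mm 1.8 tip off [1.8 0.2 1.2]
t 26.9 pos [0.6667 0.0545 0.1218] xaz 0.272 toolz [-0.0283 -0.0143 -0.9995] tilt 1.81 F [ 1.3   0.43 -0.41] T [ 0.026 -0.008 -0.021] open 0.0458
units [-0.16 -0.01  0.27] roll -0.01
```

Contact is confirmed at about 1.6 N, so the ball is in by about 2.3 mm. I look at the lateral position before the last press.

```bash
python3 look.py pics/c9.png
```

```text
lean 25.78 u az 0.285 err to normal deg 0.79 tip-out gap along N mm 1.8 tip off [1.8 0.2 1.2]
t 26.9 pos [0.6667 0.0545 0.1218] xaz 0.272 toolz [-0.0283 -0.0143 -0.9995] tilt 1.81 F [ 1.3   0.43 -0.41] T [ 0.026 -0.008 -0.021] open 0.0458
units [-0.07 -0.01  0.05] roll -0.01
ballc [387. 421.]
tip [375. 435.]
spot [363. 422.]
cas-x-y [368. 357.]
cas+x-y [433. 429.]
cas+x+y [538. 342.]
```

View pics/c9.png

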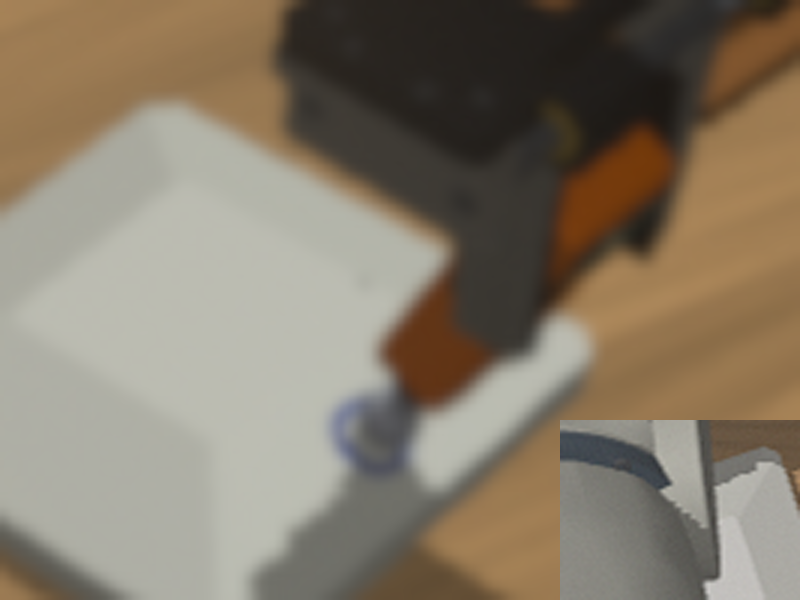

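```bash
python3 - <<'E'
from h import *
a=np.mean([robot.snapshot("scene").astype(float) for _ in range(6)],0)
b=cv2.imread("pics/scene0.png")[:,:,::-1].astype(float)
d=np.abs(a-b).sum(2)
print("cols 350-368");
for y in range(271,288): print(y,d[y,350:368].round(0).astype(int).tolist(),"|",a[y,350:368,2].round(0).astype(int).tolist())
N=np.array([.4226*np.cos(.282),.4226*np.sin(.282),.9063]);S=np.array([.6115,.0388,.0245])
print(proj("scene",S),proj("scene",S+.009*N))
# ring centre in scene0: blue pixels
m=(b[...,2]-b[...,0]>15);m[:265]=0;m[292:]=0;m[:,:342]=0;m[:,370:]=0
ys,xs=np.nonzero(m);print("ring c",xs.mean(),ys.mean(),(xs.min()+xs.max())/2,(ys.min()+ys.max())/2,len(xs))
E
```

```text
cols 350-368
271 [40, 43, 42, 40, 40, 38, 19, 32, 128, 245, 321, 338, 338, 338, 340, 340, 342, 341] | [178, 178, 178, 178, 178, 177, 171, 152, 117, 71, 34, 24, 23, 23, 22, 22, 22, 23]
272 [41, 42, 41, 40, 41, 36, 23, 8, 87, 218, 318, 340, 339, 339, 340, 340, 341, 327] | [178, 178, 178, 178, 177, 176, 172, 162, 136, 88, 42, 25, 23, 22, 22, 22, 24, 33]
273 [42, 42, 40, 38, 34, 22, 2, 36, 106, 225, 326, 347, 344, 340, 339, 336, 319, 274] | [178, 178, 178, 176, 173, 167, 161, 153, 132, 91, 49, 28, 24, 23, 23, 26, 36, 58]
274 [39, 40, 40, 35, 22, 6, 26, 58, 130, 238, 328, 350, 340, 331, 324, 302, 250, 173] | [178, 177, 175, 170, 160, 148, 140, 135, 118, 87, 54, 38, 32, 30, 33, 45, 68, 99]
275 [41, 40, 36, 25, 4, 52, 60, 64, 123, 221, 301, 326, 304, 279, 253, 206, 134, 64] | [177, 174, 167, 159, 145, 127, 121, 118, 103, 81, 63, 54, 54, 58, 66, 86, 114, 140]
276 [40, 37, 28, 7, 53, 129, 145, 131, 139, 184, 246, 268, 221, 162, 126, 82, 28, 10] | [176, 169, 158, 152, 138, 116, 106, 103, 94, 82, 74, 74, 89, 105, 116, 132, 153, 167]
277 [38, 34, 22, 14, 93, 174, 200, 197, 188, 174, 191, 208, 14
[... 1244 characters left out ...]
1, 101, 98, 97, 98, 100, 105, 118, 140, 163, 172, 169, 155, 133]
285 [33, 4, 62, 134, 173, 178, 178, 174, 178, 182, 181, 167, 117, 48, 4, 21, 26, 24] | [176, 166, 145, 121, 108, 104, 103, 103, 103, 104, 105, 110, 126, 147, 156, 150, 131, 107]
286 [19, 21, 81, 144, 178, 182, 182, 183, 182, 183, 182, 178, 153, 109, 57, 6, 17, 21] | [171, 158, 138, 118, 107, 105, 105, 104, 104, 105, 105, 106, 112, 121, 125, 120, 105, 90]
287 [10, 76, 131, 166, 181, 182, 183, 185, 184, 182, 183, 178, 161, 126, 71, 12, 16, 22] | [162, 140, 122, 111, 106, 105, 105, 105, 105, 105, 105, 104, 104, 102, 99, 95, 88, 84]
[[355.33259539 277.76956248]] [[356.87249397 276.00260981]]
ring c 355.9375 279.15625 356.5 279.0 32
```

The ring centre in scene is (356.2,279.1). The ball is seen at about (357.3,278.5) against an ideal (357.75,277.4), so it is within about 2–3 mm. I lift slightly, nudge about 1.3 mm towards the middle, and then press half-way.

Emit:
{"fn": "arm_command", "kwargs": {"motion": "0.07 0 -0.14 0; -0.03 -0.05 0 0; 0 0 0 0"}}

```text
time_s: 27.8
ee_pos: [0.6673, 0.056, 0.125]
eef_rot: [0.991, 0.136, -0.015, 0.005]
contact_force: [-0.7, -0.0, -2.0]
opening: 0.0457
```

```bash
python3 tgt.py -.0019
```

```text
lean 25.82 u az 0.285 err to normal deg 0.82 tip-out gap along N mm 5.1 tip off [2.3 1.7 4.4]
t 27.8 pos [0.6673 0.056  0.125 ] xaz 0.272 toolz [-0.0289 -0.0144 -0.9995] tilt 1.85 F [-0.74 -0.03 -2.  ] T [ 0.012 -0.065 -0.026] open 0.0457
units [-0.13  0.04  0.25] roll -0.01
```

Emit:
{"fn": "arm_command", "kwargs": {"motion": "-0.06 0 0.12 0; -0.06 0 0.11 0; 0 0 0 0"}}

```text
time_s: 28.1
ee_pos: [0.6649, 0.0552, 0.1193]
eef_rot: [0.991, 0.136, -0.014, 0.005]
contact_force: [0.7, -0.4, 0.6]
opening: 0.0462
```

```bash
python3 fz.py
```

```text
F [1.15 0.28 0.82] T [ 0.077 -0.175  0.014] along N vs carry: 2.57
lean 25.69 u az 0.286 err to normal deg 0.7 tip-out gap along N mm -0.6 tip off [ 0.3  1.  -1. ]
t 28.4 pos [0.6651 0.0553 0.1197] xaz 0.2721 toolz [-0.0266 -0.0142 -0.9995] tilt 1.73 F [1.17 1.18 0.74] T [ 0.045 -0.178 -0.023] open 0.0454
units [-0.12  0.03  0.18] roll -0.0099
```

The normal force is 2.57 N, so the ball is in by about 5.6 mm, roughly half-way. The force direction is about 23° from vertical. One final look.

```bash
python3 - <<'E'
from h import *
ims=[robot.snapshot("scene").astype(float) for _ in range(6)];a=np.mean(ims,0)
b=cv2.imread("pics/scene0.png")[:,:,::-1].astype(float)
x0,y0=340,262
f=lambda i:cv2.resize(i[y0:y0+45,x0:x0+30].astype(np.float32),(400,600),interpolation=cv2.INTER_CUBIC)
cv2.imwrite("pics/c10.png",np.clip(np.hstack([f(a),f(b)]),0,255).astype(np.uint8)[:,:,::-1])
# mould shift: phase correlation on left part of mould
g=lambda i:i[240:305,285:345].mean(2).astype(np.float32)
print("mould shift px",cv2.phaseCorrelate(g(a),g(b)))
for n,(y,x,h,w) in dict(mug=(225,440,55,55),jar=(328,215,55,45),bell=(333,352,32,28)).items(): print(n,np.abs(a-b)[y:y+h,x:x+w].mean().round(2))
E
```

```text
mould shift px ((-0.06891221354939248, 0.08499288566854801), 0.624518910712666)
mug 7.37
jar 10.57
bell 8.82
```

View pics/c10.png

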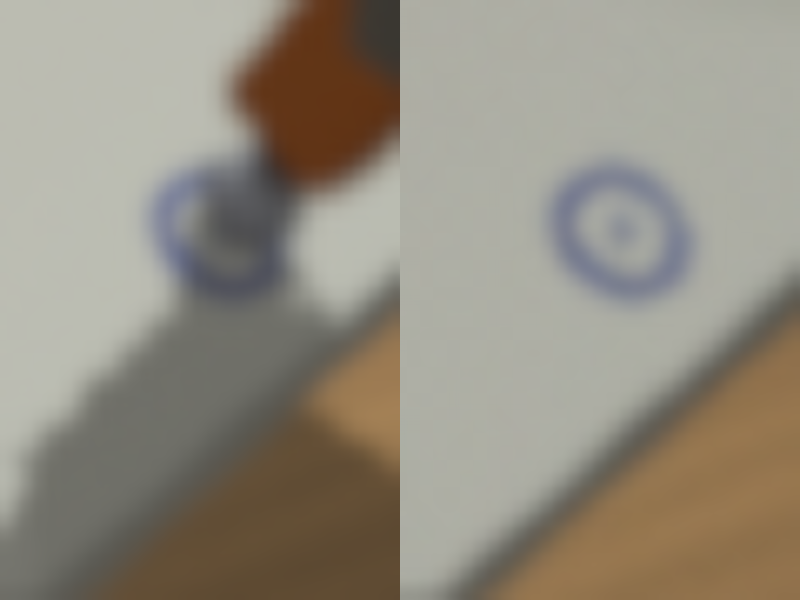

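The picture shows the ball centre at about crop (240,212), against an ideal (242,206) over the dot at (222,230). It is on the middle of the ring. The mould has moved less than 0.1 px. Handing in.

```bash
python3 - <<'E'
from tgt import *
rep(-.006); print(robot.finish_job())
E
```

```text
lean 25.69 u az 0.286 err to normal deg 0.7 tip-out gap along N mm -0.8 tip off [ 0.2  0.9 -1.1]
t 28.7 pos [0.6651 0.0553 0.1196] xaz 0.2721 toolz [-0.0267 -0.0142 -0.9995] tilt 1.73 F [0.96 0.51 0.78] T [ 0.079 -0.223  0.048] open 0.0457
units [-0.12  0.03  0.18] roll -0.0099
the job is handed in; nothing more can be done
None
```

I handed the job in at 28.7 s with the meter held still on the blue ring. The meter was proved on the brass disc of the left check block first, as asked.

- **Brass disc:** I held the meter upright there for about 1.5 s. The tool was tilted 0.65° and the force was about 2.9 N, so the ball was in by about 6–7 mm of its 12 mm.
- **Getting the slope angle:** the moves cannot tilt the tool, so I pivoted the meter in the grip against the rim and wall of the stand's fixed socket. The first push sprang back to about 20°, so I did it again. On that second entry the ball briefly touched the far socket wall at about 3 N.
- **On the ring:** the normal force was about 2.6 N, so the ball was in by about 5.6 mm. The meter leaned about 25.7°, which is about 1° off square to the slope. The ball was within about 1 mm of the middle in the last picture.
- **Surroundings:** the mould had shifted by less than 0.1 px. The path stayed clear of the mug, jar and bell. My picture comparison for those three was unclear, because the lighting changed.

**Checks that disagreed:**
- Casing edges and ball position gave leans about 2° apart.
- Contact came about 4 mm earlier than my model of the meter in the grip predicted, so I set the final press by force.

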